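# Clear the spray cans from the vise and hold the derailleur cage wound to its stop

## Robot

A 6-joint arm with a two-finger parallel gripper is mounted at the origin on the work surface. World frame = base frame: x ahead of the robot, y to its left, z up, the work surface at z = 0. Lengths are in m, angles in rad, forces in N, time in s.
With the tool pointing down it reaches from about 0.35 to 0.725 m from the base axis. Payload 6 kg.
Tool frame: the origin (TCP) lies on the centre line of the jaws, within the pads' length; the fingertips stand env.nose_length ahead of it and the grasp point (between the pads) lies 11 mm behind it (env.nose_length is the distance from the TCP to the fingertips, in m); z points along the fingers, y is the line along which they close (so a half turn about z gives the same grasp; the last joint's range is limited). The gripper opens to 85 mm and grips with 20 to 120 N. Pads are 22 mm wide; open, the fingers measure 114 mm over their backs; the gripper's body (76 mm by 85 mm) begins 54 mm behind the grasp point. The pads swing forward as they close: fully open they stand 13 mm farther back than shut.
Start: joints at [-0.831, 0.04, 0.085, 0, -1.615, -0.334], TCP at [0.237, -0.551, 0.202] pointing down, gripper open.
Joint ranges: [-2.56, 2.56], [-1.29, 2.01], [-1.08, 1.49], [-3.29, 1.98], [-2.81, -0.18], [-2.99, 2.99]. Speed limits (rad/s): [2.57, 2.57, 3.01, 3.14, 3.14, 3.14].

## Interface

Orientations are given as a rotation vector (axis times angle).
In Python, from workcell import env gives the robot as it stands.
- The arm moves only by the tool step_arm, never from a script. Its argument "increments" is a list of rows, each a list of 5 numbers: the shift along the tool's x, y, z in cm, then the turn about the tool's z in rad, then the closure, from 0 (fully open) to 1 (shut). In form: [[dx, dy, dz, yaw, claw], ...]. A call has 1 to 12 rows; each row shifts and turns the commanded pose from where the row before left it, along the tool's axes as they then stand; what a row does not reach is not made up. A row lasts 1/8 s, in which the tool goes at most 62.5 mm and 10.7 degrees, less where a joint would pass 70% of its speed; a pose out of reach is approached as far as the arm can. A call with a gripper value outside its range is refused whole. The fingers move at their own pace and stop on an object; "force" is the grip in N (left out, the last holds). Time passes only in rows, so rows that do not move let the fingers close. It gives the time, the measured TCP pose, the force, the opening and the grip force at its end, in the units of the state.
- env.observe(): the state, without advancing time (a new reading comes with each control period).
- env.snapshot(name): name is "side" or "top" or "wrist"; returns a dict with "frame" (480x640x3 uint8, blue, green, red), "fx", "fy", "cx", "cy" (pixels), "rvec" (rotation vector, rad) and "tvec" (3), from world to camera coordinates, as OpenCV has them. Camera axes: x right, y down, z forward; pixel columns grow to the right and rows downward; lengths in m; the calibration is good to about 2 mm. A picture is of the moment at which its call begins. There is no depth.
- env.job_done(): hands the job in; it is judged then, once.
Trained networks look in a picture, given as the dict that the camera call returned (one of the last four; its "shot" number tells which), for a name from the list of things; names that differ only in an ending like _2 or _b are one class to them, and where a whole thing is asked for, a point or a joint stands for the part that bears it (a point fixed in the world has none). Each returns a list of dicts, best first, with "conf" (0 to 1); they miss things now and then, are a little off and sometimes report something else, mostly with a low value. They report only what shows in the picture. A call takes as long as a camera call. They do not tell look-alikes from the thing itself.
- env.regions_of(picture, name): "pixels" (480x640 bool, what is visible of it) and "xy" ([column, row] in pixels, amid what is visible of it).
The state is a dict: "time": time; "joint_positions": joint angles; "joint_vel": joint speeds; "joint_efforts": joint torques, N m; "tcp_pos": TCP position; "tcp_rot": TCP orientation; "contact_force": force on the tool from outside, world axes, zero at the start; "torque": the same for the moment, N m; "gripper_width": opening from 0.0 (shut) to 1.0 (fully open); "grasp_force": force on a finger pad.
Only numpy, scipy, OpenCV 4.12 (cv2) and the standard library are available. Lean on these libraries where they do the work, as an engineer would, in place of code of your own. Each camera call takes 0.05 s, during which the arm holds its last target. There are 200 camera calls.

## Task

Two spray cans, a green and a yellow one, are standing where the cage of the bike derailleur in the vise has to swing: put both back on the low plywood shelf, upright and close side by side in one straight row with the red can that is already there. Then swing the derailleur's cage forward against its spring (clockwise seen from above, the free end sweeping round the side away from the vise towards the robot) until it is fully against its stop, without slamming it and without letting it fly back. Finish while the gripper is still holding the cage there so that I can put in its lock pin, and leave the red can and the other things on the bench where they are.

Things in the scene. Friction and masses are not known exactly. Their poses are not given: they have to be found in the camera images.
- can_green: Loose green spray can with a white band, 53 mm diameter, straight-sided up to 143 mm, then a white cap 38 mm in diameter up to 185 mm; about 0.22 kg. Origin at the centre of its underside. Stands on the bench (z = 0) beside the derailleur. To lift it from above, grip it about 135 mm above its underside.
- can_yellow: Loose yellow spray can with a black band and a black cap, otherwise the same as the green can (53 mm diameter, 185 mm tall). Origin at the centre of its underside. Starts upright on the bench near the green can.
- can_red: Loose red spray can with a white band and cap, same size and shape (53 mm diameter, 185 mm tall). Origin at the centre of its underside. It already stands on the shelf near its -x end, at most 5 mm off the shelf's centre line; it is the beginning of the row and stays where it is.
- shelf_top (a point): Centre of the upper surface of a low plywood shelf, fixed, 340 mm long (its x axis) by 110 mm wide (its y axis), 40 mm above the bench. The row runs along its x axis in the middle of its width; the free room is on the +x side of the red can. A strip along the outside of the -y edge rises 25 mm above the surface; there are no other walls.
- vise: Blue bench vise, fixed, 135 mm high. Origin on the bench below the middle of the jaw nip; x axis along the screw, tommy bar at x = -150 mm, anvil to x = 106 mm; the jaws span 51 mm to each side in x, 45 mm in y. The derailleur's hanger is clamped in the jaws and sticks out on the -y side, top 132 mm above the bench; its body lies lower and runs to the cage pivot at x = -18, y = -122 mm.
- cage: Derailleur cage, lying flat, 141 to 157 mm above the bench: two silver plates with two black 45 mm jockey wheels. Origin on its vertical pivot; x axis along the cage: near wheel at x = 4, far wheel at 93, end at 116 mm. From x = 30 to 68 mm a plain bar 18 mm wide, with only air around and below. Its x axis points 0.55 rad clockwise (from above) of the vise's x axis at rest, 2.05 rad at the stop.
- cage_axis (a point): Point on the cage's pivot axis at the middle of the cage's thickness, 149 mm above the bench.
- cage_mid (a point): Middle of the plain bar between the jockey wheels, 49 mm from the pivot axis, at half the cage's thickness, 149 mm above the bench; axes as the cage's. The bar is 18 mm wide here: it can be gripped from above with the fingers on its two long edges.
- cage_end (a point): Centre of the far (tension) jockey wheel, 93 mm from the pivot axis, 149 mm above the bench.
- cage_spring (a joint): Angle of the cage in rad: 0 at rest (spring holds it on its rear stop), growing as the cage is wound forward, clockwise seen from above; 1.5 is the forward stop. The spring turns it back with 0.24 N m at 0 and 0.69 N m at 1.5 (about 14 N at cage_mid, 7.5 N at cage_end); let go, it flies back to 0.
- screwdriver: Bystander: screwdriver with a red handle, 200 mm long, lying on the bench beyond the vise. Origin at its middle, underside.
- dish: Bystander: steel parts dish, 100 mm diameter, 30 mm high. Origin at the centre of its underside.
- cassette: Bystander: steel bicycle cassette, 112 mm diameter, 36 mm high, lying on the bench. Origin at the centre of its underside.
Things that resemble listed ones, but are neither listed nor needed, are in the scene too. Leave any blue or purple look-alike of the can_red alone.

How it is judged:
By the outcome, as a careful person would: the job done as asked, in the order asked, and still so for the second after the job is handed in, while the arm keeps its last pose, push and grip.
It also fails if it takes over 72 s, if anything falls off the work surface, if the arm or the gripper's body presses on something with over 40 N, if the wrist force passes 120 N, or if a joint passes its speed limit or range.

## Working session

There is one attempt and no reset: what is moved stays moved. The work goes in short steps, Python scripts to look and compute and a tool call to move; the robot and the scene stay as the last step left them, time stands still between calls to the robot, and variables do not carry over. Pictures are saved under pics/ and viewed, at most 10 in all, crops included, and the job is handed in when it is done.

Besides the shell and the picture viewer there is one more tool, called by a JSON object that holds its "op" and its "data", one argument or row to a line. step_arm: Moves the arm, as the interface text tells. Its arguments: {"type":"object","properties":{"increments":{"type":"array","items":{"type":"array","items":{"type":"number"}}},"force":{"type":"number"}},"required":["increments"]}

```bash
ls; mkdir -p pics
cat > h.py <<'E'
import numpy as np,cv2
from workcell import env
def ray(p,uv):
    R=cv2.Rodrigues(np.array(p["rvec"],float))[0];t=np.array(p["tvec"],float).ravel()
    d=R.T@np.array([(uv[0]-p["cx"])/p["fx"],(uv[1]-p["cy"])/p["fy"],1.]);return -R.T@t,d
def onz(p,uv,z):
    c,d=ray(p,uv);return c+d*(z-c[2])/d[2]
def proj(p,X):
    R=cv2.Rodrigues(np.array(p["rvec"],float))[0];q=(R@np.atleast_2d(X).T).T+np.array(p["tvec"],float).ravel()
    return np.c_[q[:,0]/q[:,2]*p["fx"]+p["cx"],q[:,1]/q[:,2]*p["fy"]+p["cy"]]
def tri(*prs):
    A=np.zeros((3,3));b=np.zeros(3)
    for p,uv in prs:
        c,d=ray(p,uv);d=d/np.linalg.norm(d);M=np.eye(3)-np.outer(d,d);A+=M;b+=M@c
    return np.linalg.solve(A,b)
E
python3 - <<'E'
from h import *
np.set_printoptions(precision=4,suppress=True)
s=env.observe();print(s,env.nose_length)
for n in("top","side"):
    p=env.snapshot(n);cv2.imwrite(f"pics/{n}0.png",p["frame"])
    print(n,ray(p,(320,240)),p["fx"])
    for k in("can_green","can_yellow","can_red","shelf_top","vise","cage","dish","cassette","screwdriver"):
        try:
            for r in env.regions_of(p,k)[:4]:
                m=r["pixels"];ys,xs=np.nonzero(m);print(k,round(r["conf"],2),np.round(r["xy"]),xs.min(),xs.max(),ys.min(),ys.max(),m.sum())
        except Exception as e: print(k,e)
E
```

```text
pics
{'time': 0.0, 'joint_positions': array([-0.8313,  0.0408,  0.0838, -0.0005, -1.6155, -0.3337]), 'joint_vel': array([-0.0018, -0.0012, -0.0008, -0.0018,  0.0006, -0.    ]), 'joint_efforts': array([ -0.0003, -36.8192,  34.7416,   6.9323,  -0.0053,  -0.    ]), 'tcp_pos': array([ 0.2368, -0.5509,  0.2006]), 'tcp_rot': array([ 0.6329, -3.0767, -0.0027]), 'contact_force': array([-0.1186,  0.643 ,  0.3149]), 'torque': array([ 0.0453, -0.0047, -0.0362]), 'grasp_force': 0.0, 'gripper_width': 1.0002969445536036} 0.008
top (array([0.4003, 0.0023, 1.3167]), array([ 0.1263, -0.0013, -0.9921])) 521.4213363326356
can_green 0.66 [349. 207.] 338 363 191 223 641
can_green 0.47 [310. 208.] 294 329 184 234 649
can_yellow 0.65 [344. 244.] 330 354 230 258 547
can_red 0.76 [447. 347.] 426 464 334 362 792
can_red 0.74 [450. 276.] 430 467 264 290 765
can_red 0.57 [496. 353.] 475 520 337 366 935
shelf_top 0.65 [450. 243.] 412 485 179 322 6426
vise 0.91 [254. 221.] 221 329 178 289 4711
cage 0.57 [309. 209.] 292 331 182 234 786
dish 0.56 [299. 156.] 277 315 140 176 1110
dish 0.17 [312. 210.] 293 330 184 23
[... 276 characters left out ...]
26 190 246 1014
can_yellow 0.41 [278. 223.] 261 302 206 236 491
can_yellow 0.32 [330. 172.] 279 391 141 203 3390
can_yellow 0.19 [283. 286.] 233 341 206 324 5320
can_red 0.92 [418. 134.] 406 426 119 153 410
can_red 0.9 [356. 156.] 348 367 126 182 898
can_red 0.85 [411. 171.] 398 422 144 199 901
shelf_top 0.56 [330. 170.] 279 391 141 203 3305
shelf_top 0.53 [243. 205.] 229 265 193 220 791
vise 0.58 [279. 285.] 234 342 206 323 5251
cage 0.55 [282. 220.] 261 302 205 237 557
dish 0.83 [226. 250.] 210 245 239 267 791
dish 0.67 [282. 219.] 261 302 206 236 531
cassette 0.88 [244. 208.] 229 265 193 220 774
cassette 0.62 [282. 220.] 260 302 205 237 587
screwdriver 0.81 [302. 401.] 239 328 393 409 667
```

Run:
```python
import cv2
a=cv2.imread("pics/top0.png")[120:400,130:560];cv2.imwrite("pics/t1.png",cv2.resize(a,None,fx=1.85,fy=1.85))
a=cv2.imread("pics/side0.png")[100:430,190:480];cv2.imwrite("pics/s1.png",cv2.resize(a,None,fx=1.8,fy=1.8))
```

```text
(no output)
```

View pics/t1.png

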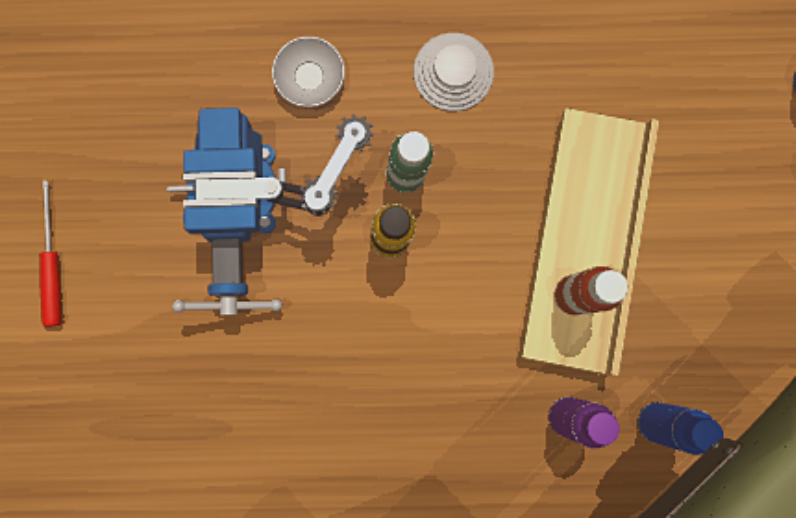

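View pics/s1.png

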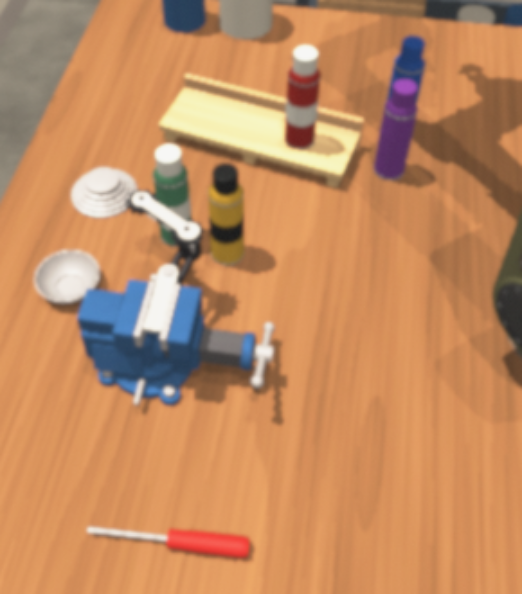

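The top view shows green at about (353,200), yellow at (344,240), red on the shelf at (458,276), and the cage pivot at (302,226) with its end at (321,191). The blue and purple look-alikes are in the lower right. The side view agrees. Next I'll fit poses using both views.

```bash
cat >> h.py <<'E'
from scipy.optimize import minimize,least_squares
_a=np.linspace(0,2*np.pi,40)
def ringpts(x,y,z,r): return np.c_[x+r*np.cos(_a),y+r*np.sin(_a),np.full(40,z)]
def canmask(p,x,y,z):
    m=np.zeros((480*4,640*4),np.uint8)
    for z0,z1,r in((0,.143,.0265),(.143,.185,.019)):
        q=proj(p,np.r_[ringpts(x,y,z+z0,r),ringpts(x,y,z+z1,r)])
        cv2.fillConvexPoly(m,cv2.convexHull(np.int32((q+.5)*4)),1)
    return cv2.resize(m.astype(np.float32),(640,480),interpolation=cv2.INTER_AREA)
def fitcan(views,x0,z=None):
    def f(v):
        zz=v[2] if z is None else z;s=0
        for p,m in views:
            c=canmask(p,v[0],v[1],zz);s+=np.minimum(c,m).sum()/np.maximum(c,m).sum()
        return -s/len(views)
    x0=np.array(x0,float)[:3 if z is None else 2]
    S=np.vstack([x0]+[x0+.02*e for e in np.eye(len(x0))])
    r=minimize(f,x0,method="Nelder-Mead",options=dict(initial_simplex=S,xatol=2e-4,fatol=1e-4));return r.x,-r.fun
E
python3 - <<'E'
from h import *
np.set_printoptions(precision=4,suppress=True)
P={n:env.snapshot(n) for n in("top","side")}
init=dict(can_green=((353.2,199.5),(283.3,185)),can_yellow=((344,239.5),(315.6,196.7)),can_red=((458,275),(359,132)))
for k,(a,b) in init.items():
    X=tri((P["top"],a),(P["side"],b));print(k,"cap top tri",X)
    V=[]
    for n in P:
        g=canmask(P[n],X[0],X[1],X[2]-.185)
        best=max(env.regions_of(P[n],k),key=lambda r:np.minimum(g,r["pixels"]).sum()/np.maximum(g,r["pixels"]).sum())
        V.append((P[n],best["pixels"].astype(np.float32)))
    print(" fit3",fitcan(V,[X[0],X[1],X[2]-.185]),"top",fitcan(V[:1],X[:2],.04 if 'red' in k else 0),"side",fitcan(V[1:],X[:2],.04 if 'red' in k else 0))
print("pivot",tri((P["top"],(301.9,226.5)),(P["side"],(295,228.9))),"end",tri((P["top"],(321.4,190.8)),(P["side"],(267.8,211))))
for uv in((567,109),(523,358),(607,374)): print("shelf",onz(P["top"],(uv[0]/1.85+130-.25,uv[1]/1.85+120-.25),.04))
r=[r for r in env.regions_of(P["top"],"shelf_top")][0]["pixels"].astype(np.uint8)
c=max(cv2.findContours(r,0,1)[0],key=cv2.contourArea);print(cv2.minAreaRect(c))
# upscaled crop for detail
a=P["top"]["frame"][170:330,285:490];cv2.imwrite("pics/t2.png",cv2.resize(a,None,fx=3.7,fy=3.7,interpolation=cv2.INTER_CUBIC))
E
```

```text
can_green cap top tri [ 0.6337 -0.0746  0.1786]
 fit3 (array([ 0.6352, -0.0753, -0.0018]), np.float64(0.8028697967529297)) top (array([ 0.6356, -0.0752]), np.float64(0.9429287314414978)) side (array([ 0.6325, -0.072 ]), np.float64(0.6758849024772644))
can_yellow cap top tri [ 0.5442 -0.0523  0.1722]
 fit3 (array([ 0.5468, -0.0502, -0.004 ]), np.float64(0.47960641980171204)) top (array([ 0.5462, -0.0501]), np.float64(0.9615089297294617)) side (array([ 0.5442, -0.0523]), np.float64(0.0))
can_red cap top tri [ 0.4604 -0.2892  0.2097]
 fit3 (array([ 0.4608, -0.2898,  0.0359]), np.float64(0.9145041108131409)) top (array([ 0.4617, -0.2889]), np.float64(0.9348805546760559)) side (array([ 0.4591, -0.2872]), np.float64(0.9172534346580505))
pivot [0.5799 0.0413 0.1446] end [ 0.6617 -0.0047  0.1473]
shelf [ 0.7114 -0.2924  0.04  ]
shelf [ 0.3798 -0.2193  0.04  ]
shelf [ 0.3573 -0.3276  0.04  ]
((448.47601318359375, 249.3398895263672), (53.63398361206055, 140.06280517578125), 9.22988510131836)
```

View pics/t2.png

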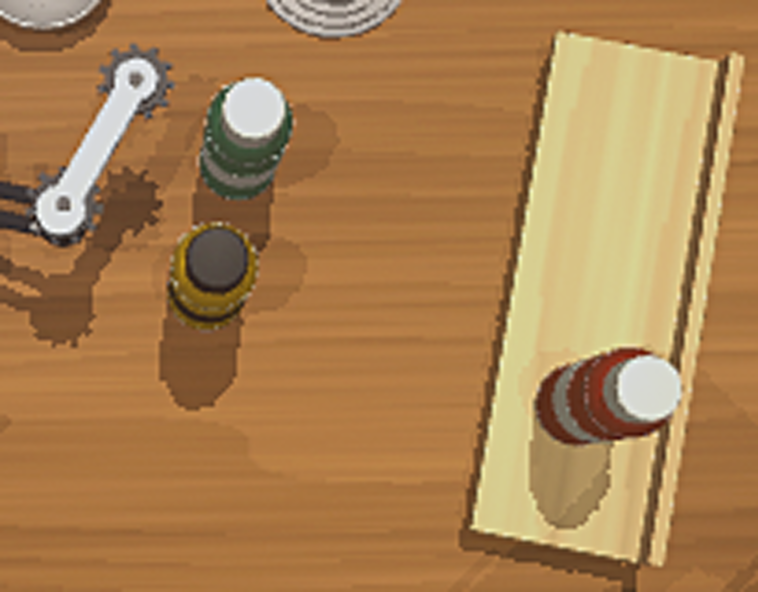

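The shelf axis is at about -0.215 rad, and green and yellow are 92 mm apart. I'll take yellow first, and its place next to red is about (0.518, -0.302). I'm moving above yellow now.

{"op": "step_arm", "data": {
  "increments": [
    [0,0,-3,0,0],
    [0,0,-3,0,0],
    [-4.6,3.2,0,0,0],
    [-4.6,3.2,0,0,0],
    [-4.6,3.2,0,0,0],
    [-4.6,3.2,0,0,0],
    [-4.6,3.2,0,0,0],
    [-4.6,3.2,0,0,0],
    [-4.6,3.2,0,0,0],
    [-4.6,3.2,0,0,0],
    [-4.6,3.2,0,0,0],
    [0,0,0,0,0]
  ]
}}

```text
time: 2.95
tcp_pos: [0.5047, -0.1202, 0.2605]
tcp_rot: [0.64, -3.074, -0.001]
contact_force: [-0.4, 0.4, 0.9]
gripper_width: 1.001
grasp_force: 0.0
```

```bash
cat >> h.py <<'E'
def plan(tgt,ang=None,s=None):
    "remaining shift in tool axes (cm) to world target; ang=world angle of tool y"
    s=s or env.observe();R=cv2.Rodrigues(np.array(s["tcp_rot"],float))[0]
    a=np.arctan2(R[1,1],R[0,1]);d=R.T@(np.array(tgt)-s["tcp_pos"])*100
    print("t",round(s["time"],2),"tcp",np.round(s["tcp_pos"],4),"yang",round(a,3),"shift cm",np.round(d,2),"yaw",None if ang is None else round((a-ang+np.pi/2)%np.pi-np.pi/2,3),"F",np.round(s["contact_force"],1),"w",round(s["gripper_width"],3),"g",round(s["grasp_force"],1))
E
python3 - <<'E'
from h import *
np.set_printoptions(precision=4,suppress=True)
p=env.snapshot("wrist");cv2.imwrite("pics/w1.png",p["frame"])
print(proj(p,[[.5465,-.05,.185],[.635,-.075,.185],[.58,.041,.149],[.662,-.005,.149],[.461,-.289,.225]]))
for k in("can_green","can_yellow","can_red","cage"):
    for r in env.regions_of(p,k)[:3]:
        ys,xs=np.nonzero(r["pixels"]);print(k,round(r["conf"],2),np.round(r["xy"]),xs.min(),xs.max(),ys.min(),ys.max(),len(xs))
plan([.5465,-.05,.126])
E
```

```text
[[388.3992 326.4725]
 [304.5303 413.0625]
 [462.8016 377.7459]
 [368.8429 434.6481]
 [ 25.2308  37.1603]]
can_green 0.61 [308. 361.] 277 340 282 431 7419
can_yellow 0.69 [379. 287.] 339 416 221 346 6822
can_red 0.69 [87. 55.] 0 196 0 106 15466
cage 0.93 [414. 413.] 347 459 367 438 2940
t 3.2 tcp [ 0.5032 -0.1241  0.262 ] yang 1.975 shift cm [-6.89  5.11 13.6 ] yaw None F [0.2 0.5 0.6] w 1.0 g 0.0
```

View pics/w1.png

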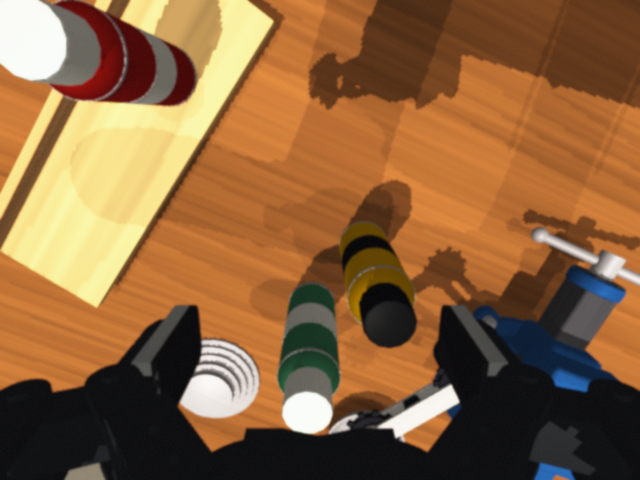

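The wrist view shows yellow's cap at (389,317), green's at (307,412), red on the shelf at upper left, and the cage at lower right. I'll refine the fit with all three views.

```bash
cat >> h.py <<'E'
def best(p,k,X,zb):
    g=canmask(p,X[0],X[1],zb);f=lambda r:np.minimum(g,r["pixels"]).sum()/np.maximum(g,r["pixels"]).sum()
    L=env.regions_of(p,k)
    if not L: return None
    r=max(L,key=f);return (p,r["pixels"].astype(np.float32)) if f(r)>.4 else None
def locate(k,X,zb,names,P):
    V={n:best(P[n],k,X,zb) for n in names};V={n:v for n,v in V.items() if v}
    for n,v in V.items(): print(k,n,*fitcan([v],X[:2],zb))
    if V: print(k,"ALL",*fitcan(list(V.values()),X[:2],zb))
    if len(V)>1: print(k,"ALL3",*fitcan(list(V.values()),[X[0],X[1],zb]))
E
python3 - <<'E'
from h import *
np.set_printoptions(precision=4,suppress=True)
P={n:env.snapshot(n) for n in("top","side","wrist")}
locate("can_yellow",[.5465,-.05],0,("top","side","wrist"),P)
locate("can_green",[.635,-.075],0,("top","side","wrist"),P)
locate("can_red",[.461,-.289],.04,("top","side"),P)
plan([.5465,-.05,.126])
E
```

```text
can_yellow side [ 0.5428 -0.0479] 0.9516218304634094
can_yellow wrist [ 0.5437 -0.0506] 0.9662829637527466
can_yellow ALL [ 0.5433 -0.0507] 0.9542163014411926
can_yellow ALL3 [ 0.5434 -0.0504 -0.0014] 0.9556623697280884
can_green side [ 0.6319 -0.0709] 0.7070242166519165
can_green wrist [ 0.6329 -0.0739] 0.9645586013793945
can_green ALL [ 0.6329 -0.0737] 0.8330776691436768
can_green ALL3 [ 0.6332 -0.0737 -0.0015] 0.8362232446670532
can_red top [ 0.4618 -0.289 ] 0.9592520594596863
can_red side [ 0.4582 -0.2843] 0.9368643164634705
can_red ALL [ 0.4605 -0.2889] 0.9176737070083618
can_red ALL3 [ 0.4606 -0.2905  0.0354] 0.9224907755851746
t 3.75 tcp [ 0.5035 -0.1233  0.2616] yang 1.976 shift cm [-6.84  5.03 13.56] yaw None F [ 0.1 -0.1  0.6] w 0.999 g 0.0
```

{"op": "step_arm", "data": {
  "increments": [
    [-3.3,2.5,0,0,0],
    [-3.3,2.6,0,0,0],
    [0,0,0,0,0],
    [0,0,3,0,0],
    [0,0,3,0,0],
    [0,0,3,0,0],
    [0,0,2.5,0,0],
    [0,0,2.0,0,0],
    [0,0,0,0,0],
    [0,0,0,0,0],
    [0,0,0,0,1],
    [0,0,0,0,1]
  ],
  "force": 40
}}

```text
time: 5.25
tcp_pos: [0.5444, -0.0502, 0.1274]
tcp_rot: [-0.633, 3.076, 0.0]
contact_force: [0.1, 0.7, -0.8]
gripper_width: 0.605
grasp_force: 0.0
```

{"op": "step_arm", "data": {
  "increments": [
    [0,0,0,0,1],
    [0,0,0,0,1],
    [0,0,0,0,1],
    [0,0,0,0,1]
  ]
}}

```text
time: 5.75
tcp_pos: [0.5444, -0.0503, 0.1272]
tcp_rot: [-0.633, 3.076, -0.0]
contact_force: [0.3, 1.2, 4.4]
gripper_width: 0.433
grasp_force: 40.6
```

Run:
```python
from h import *
p=env.snapshot("side");a=p["frame"][140:270,240:400];w=env.snapshot("wrist")["frame"][200:480,120:560]
a=cv2.resize(a,(640,520),interpolation=cv2.INTER_CUBIC);w=cv2.resize(w,(640,407))
b=np.hstack([cv2.resize(a,(400,325)),cv2.resize(w,(400,254+71))]);cv2.imwrite("pics/g1.png",b)
```

```text
(no output)
```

View pics/g1.png

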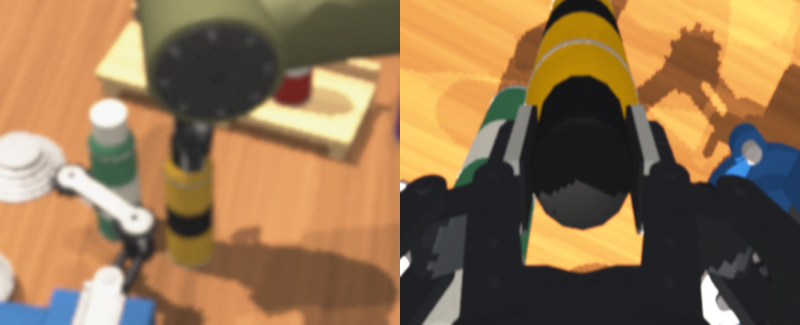

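Run:
```python
from h import *
np.set_printoptions(precision=1,suppress=True)
s=env.observe();p=env.snapshot("wrist");R=cv2.Rodrigues(s["tcp_rot"])[0]
for z in(.008,0,-.011,-.02,-.03):
  for h in(.019,.0265): print(z,h,proj(p,[s["tcp_pos"]+R@[x,y,z] for x in(-.011,.011) for y in(-h,h)]).ravel())
m=best(p,"can_yellow",[.544,-.0505],0)
a=p["frame"][240:400,220:420];cv2.imwrite("pics/g2.png",cv2.resize(a,None,fx=3.5,fy=3.5,interpolation=cv2.INTER_CUBIC))
```

```text
0.008 0.019 [279.7 294.  357.8 294.  278.4 251.2 359.1 251.2]
0.008 0.0265 [264.3 294.  373.2 294.  262.4 251.2 375.  251.2]
0 0.019 [278.1 301.3 359.3 301.3 276.7 256.9 360.7 256.9]
0 0.0265 [262.  301.3 375.4 301.3 260.1 256.9 377.3 256.9]
-0.011 0.019 [275.6 312.3 361.7 312.3 274.  265.6 363.3 265.6]
-0.011 0.0265 [258.6 312.3 378.7 312.3 256.4 265.6 380.9 265.6]
-0.02 0.019 [273.4 322.3 363.8 322.3 271.7 273.5 365.6 273.5]
-0.02 0.0265 [255.6 322.3 381.7 322.3 253.1 273.5 384.1 273.5]
-0.03 0.019 [270.7 334.6 366.5 334.7 268.7 283.3 368.4 283.4]
-0.03 0.0265 [251.7 334.6 385.4 334.7 249.  283.3 388.1 283.4]
```

View pics/g2.png

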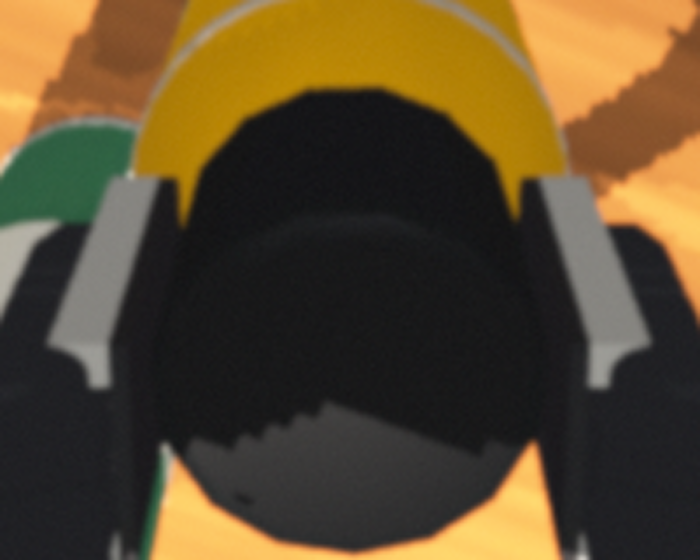

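The light pad edges match a 53 mm gap from z +8 to -30 mm, so the grip is probably on the can body. I'll lift, turn to the shelf's orientation and carry.

{"op": "step_arm", "data": {
  "increments": [
    [0,0,-1,0,1],
    [0,0,-2,0,1],
    [0,0,-2.5,0,1],
    [0,0,-2.5,0.15,1],
    [0,0,0,0.16,1],
    [0,0,0,0.16,1],
    [0,0,0,0.15,1],
    [-0.4,-4,0,0,1],
    [-0.5,-4,0,0,1],
    [-0.5,-4,0,0,1],
    [-0.5,-4,0,0,1],
    [-0.5,-4,0,0,1]
  ]
}}

```text
time: 7.45
tcp_pos: [0.5247, -0.2521, 0.2074]
tcp_rot: [-0.336, -3.124, -0.0]
contact_force: [0.1, 1.0, -2.3]
gripper_width: 0.43
grasp_force: 40.7
```

{"op": "step_arm", "data": {
  "increments": [
    [-0.4,-3,0,0,1],
    [0,-1.5,0,0,1],
    [0,0,0,0,1],
    [0,0,0,0,1]
  ]
}}

```text
time: 7.95
tcp_pos: [0.5195, -0.295, 0.2068]
tcp_rot: [0.335, 3.124, 0.001]
contact_force: [-0.3, -0.5, -2.3]
gripper_width: 0.432
grasp_force: 40.8
```

Run:
```python
from h import *
np.set_printoptions(precision=4,suppress=True)
P={n:env.snapshot(n) for n in("top","side","wrist")}
plan([.5177,-.3017,.167],1.356)
for k,X,z in(("can_red",[.461,-.289],.04),("can_yellow",[.518,-.302],.08)): locate(k,X,z,P,P)
p=P["wrist"];cv2.imwrite("pics/w2.png",p["frame"])
```

```text
t 8.1 tcp [ 0.5196 -0.2948  0.2068] yang 1.358 shift cm [ 0.04 -0.71  3.98] yaw 0.002 F [-0.2  0.4 -1.8] w 0.428 g 40.8
can_red top [ 0.4611 -0.2886] 0.9634513854980469
can_red side [ 0.4584 -0.2856] 0.9485417008399963
can_red wrist [ 0.4607 -0.2884] 0.9763241410255432
can_red ALL [ 0.4605 -0.2884] 0.9473831057548523
can_red ALL3 [ 0.4605 -0.2886  0.0379] 0.9513275623321533
can_yellow top [ 0.5179 -0.2919] 0.5504939556121826
can_yellow side [ 0.5176 -0.2902] 0.8298145532608032
can_yellow wrist [ 0.5186 -0.2938] 0.8990164399147034
can_yellow ALL [ 0.5184 -0.2935] 0.7563211917877197
can_yellow ALL3 [ 0.5186 -0.2938  0.0791] 0.7585268020629883
```

View pics/w2.png

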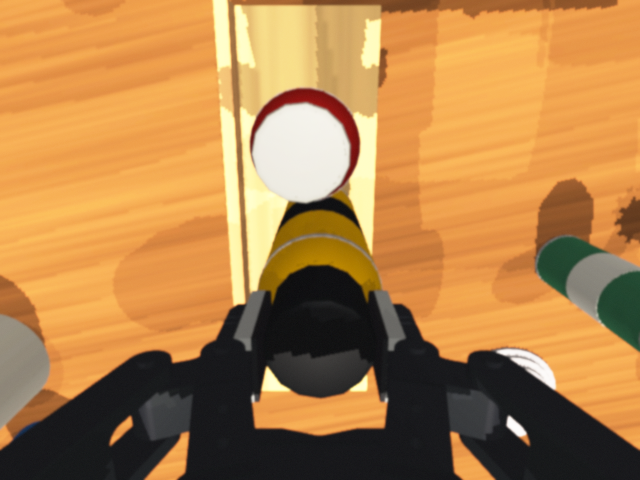

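The wrist view shows the shelf aligned vertically, with the red cap at (305,147) directly behind the held yellow can at (320,330). Now the small lateral correction and lowering.

{"op": "step_arm", "data": {
  "increments": [
    [0,-0.7,0,0,1],
    [0,0,0,0,1],
    [0,0,1.2,0,1],
    [0,0,1.2,0,1],
    [0,0,0.9,0,1],
    [0,0,0.4,0,1],
    [0,0,0.15,0,1],
    [0,0,0.1,0,1],
    [0,0,0,0,1],
    [0,0,0,0,1]
  ]
}}

```text
time: 9.65
tcp_pos: [0.518, -0.3025, 0.1673]
tcp_rot: [0.336, 3.123, -0.0]
contact_force: [-0.2, 1.0, -2.8]
gripper_width: 0.434
grasp_force: 40.9
```

Run:
```python
from h import *
np.set_printoptions(precision=4,suppress=True)
P={"wrist":env.snapshot("wrist")}
plan([.5172,-.3015,.167],1.356)
for k,X,z in(("can_red",[.461,-.289],.04),("can_yellow",[.518,-.302],.04)): locate(k,X,z,P,P)
```

```text
t 9.7 tcp [ 0.5179 -0.3025  0.1673] yang 1.357 shift cm [0.09 0.08 0.03] yaw 0.001 F [-0.3  0.1 -1.8] w 0.431 g 40.9
can_red wrist [ 0.4602 -0.2885] 0.9769608378410339
can_red ALL [ 0.4602 -0.2885] 0.9769608378410339
can_yellow wrist [ 0.5174 -0.3017] 0.8200002312660217
can_yellow ALL [ 0.5174 -0.3017] 0.8200002312660217
```

{"op": "step_arm", "data": {
  "increments": [
    [0,0,0.08,0,1],
    [0,0,0.07,0,1],
    [0,0,0,0,1],
    [0,0,0,0,1]
  ]
}}

```text
time: 10.3
tcp_pos: [0.5183, -0.3028, 0.1673]
tcp_rot: [0.335, 3.121, -0.001]
contact_force: [-1.1, 1.5, 5.4]
gripper_width: 0.43
grasp_force: 41.6
```

{"op": "step_arm", "data": {
  "increments": [
    [0,0,-0.05,0,0.5],
    [0,0,0,0,0.4],
    [0,0,0,0,0.2],
    [0,0,0,0,0],
    [0,0,0,0,0],
    [0,0,-2,0,0],
    [0,0,-3.5,0,0],
    [0,0,-4,0,0],
    [0,0,0,-0.16,0],
    [0,0,0,-0.16,0],
    [0,0,0,-0.15,0],
    [0,0,0,-0.15,0]
  ]
}}

```text
time: 11.8
tcp_pos: [0.518, -0.3027, 0.2629]
tcp_rot: [-0.64, 3.074, -0.002]
contact_force: [0.9, -0.2, 0.5]
gripper_width: 1.002
grasp_force: 0.0
```

Run:
```python
from h import *
np.set_printoptions(precision=4,suppress=True)
P={n:env.snapshot(n) for n in("top","side")}
for k,X,z in(("can_red",[.461,-.289],.04),("can_yellow",[.518,-.302],.04),("can_green",[.633,-.074],0)): locate(k,X,z,P,P)
plan([.633,-.074,.126],1.977)
```

```text
can_red top [ 0.4611 -0.2888] 0.955943763256073
can_red ALL [ 0.4611 -0.2888] 0.955943763256073
can_yellow top [ 0.5192 -0.3013] 0.4826644957065582
can_yellow side [ 0.5159 -0.299 ] 0.9543813467025757
can_yellow ALL [ 0.5162 -0.2983] 0.7133467197418213
can_yellow ALL3 [ 0.5163 -0.2982  0.0396] 0.7135152220726013
can_green top [ 0.6318 -0.0707] 0.4656265377998352
can_green side [ 0.6326 -0.0736] 0.6639323830604553
can_green ALL [ 0.6319 -0.0707] 0.5642287731170654
can_green ALL3 [ 0.6321 -0.0708 -0.0024] 0.5658925771713257
t 12.2 tcp [ 0.5179 -0.3025  0.2613] yang 1.975 shift cm [-19.58  16.48  13.53] yaw -0.002 F [-0.3 -0.  -0.3] w 1.003 g 0.0
```

{"op": "step_arm", "data": {
  "increments": [
    [-3.9,3.3,0,0,0],
    [-3.9,3.3,0,0,0],
    [-3.9,3.3,0,0,0],
    [-3.9,3.3,0,0,0],
    [-4.0,3.3,0,0,0],
    [0,0,0,0,0],
    [0,0,0,0,0]
  ]
}}

```text
time: 13.08
tcp_pos: [0.6328, -0.0735, 0.2611]
tcp_rot: [0.633, -3.077, 0.0]
contact_force: [-0.3, 0.2, 1.4]
gripper_width: 1.003
grasp_force: 0.0
```

Run:
```python
from h import *
np.set_printoptions(precision=4,suppress=True)
P={n:env.snapshot(n) for n in("wrist",)}
locate("can_green",[.633,-.074],0,P,P)
plan([.633,-.074,.126],1.977)
```

```text
can_green wrist [ 0.6331 -0.0739] 0.9788334965705872
can_green ALL [ 0.6331 -0.0739] 0.9788334965705872
t 13.18 tcp [ 0.6326 -0.0745  0.2615] yang 1.975 shift cm [-0.05  0.03 13.55] yaw -0.002 F [-0.1 -0.6  0.3] w 0.999 g 0.0
```

{"op": "step_arm", "data": {
  "increments": [
    [0,0,3,0,0],
    [0,0,3,0,0],
    [0,0,3,0,0],
    [0,0,2.5,0,0],
    [0,0,2.0,0,0],
    [0,0,0,0,0],
    [0,0,0,0,1],
    [0,0,0,0,1],
    [0,0,0,0,1],
    [0,0,0,0,1],
    [0,0,0,0,1]
  ]
}}

```text
time: 14.55
tcp_pos: [0.6334, -0.0736, 0.1273]
tcp_rot: [-0.633, 3.075, -0.001]
contact_force: [-0.7, -0.4, 5.7]
gripper_width: 0.427
grasp_force: 40.6
```

{"op": "step_arm", "data": {
  "increments": [
    [0,0,-1,0,1],
    [0,0,-2,0,1],
    [0,0,-2.5,0,1],
    [0,0,-2.5,0.15,1],
    [0,0,0,0.16,1],
    [0,0,0,0.16,1],
    [0,0,0,0.15,1],
    [0,-4,0,0,1],
    [0,-4,0,0,1],
    [0,-4,0,0,1],
    [0,-4,0,0,1],
    [0,-4,0,0,1]
  ]
}}

```text
time: 16.05
tcp_pos: [0.59, -0.2701, 0.2071]
tcp_rot: [0.336, 3.123, 0.0]
contact_force: [-0.8, 0.1, -0.7]
gripper_width: 0.432
grasp_force: 40.4
```

{"op": "step_arm", "data": {
  "increments": [
    [0,-3,0,0,1],
    [0.1,-1.7,0,0,1],
    [0,0,0,0,1],
    [0,0,0,0,1]
  ]
}}

```text
time: 16.55
tcp_pos: [0.5796, -0.3139, 0.2063]
tcp_rot: [0.335, 3.124, 0.0]
contact_force: [0.4, -0.4, -1.2]
gripper_width: 0.434
grasp_force: 40.4
```

Run:
```python
from h import *
np.set_printoptions(precision=4,suppress=True)
P={n:env.snapshot(n) for n in("top","wrist")}
plan([.5752,-.3137,.167],1.356)
for k,X,z in(("can_red",[.461,-.289],.04),("can_yellow",[.518,-.302],.04),("can_green",[.575,-.314],.08)): locate(k,X,z,P,P)
cv2.imwrite("pics/w3.png",P["wrist"]["frame"])
```

```text
t 16.65 tcp [ 0.5797 -0.3137  0.2063] yang 1.358 shift cm [ 0.44 -0.09  3.93] yaw 0.002 F [ 0.  -0.6 -1.5] w 0.429 g 40.4
can_red top [ 0.4611 -0.2888] 0.951339840888977
can_red ALL [ 0.4611 -0.2888] 0.951339840888977
can_yellow top [ 0.5197 -0.3022] 0.9570821523666382
can_yellow wrist [ 0.5188 -0.3023] 0.9858376383781433
can_yellow ALL [ 0.5189 -0.3022] 0.9667469263076782
can_yellow ALL3 [ 0.5188 -0.3022  0.0397] 0.9670506715774536
can_green top [ 0.5781 -0.3101] 0.6034035086631775
can_green wrist [ 0.5784 -0.3131] 0.9097952246665955
can_green ALL [ 0.5787 -0.3128] 0.7525558471679688
can_green ALL3 [ 0.5813 -0.3136  0.0757] 0.7711470127105713
```

View pics/w3.png

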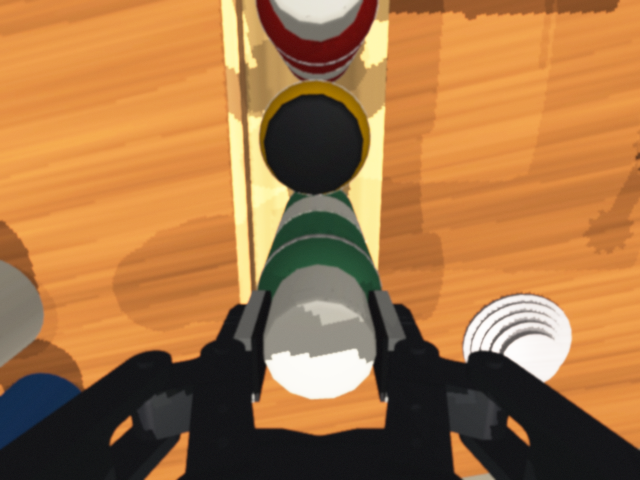

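The view shows yellow at (316,135), red behind it at (320,10), and green held at (320,340) in line with them. I'll correct slightly and lower it.

{"op": "step_arm", "data": {
  "increments": [
    [0.25,-0.2,0,0,1],
    [0,0,1.2,0,1],
    [0,0,1.2,0,1],
    [0,0,0.9,0,1],
    [0,0,0.4,0,1],
    [0,0,0.15,0,1],
    [0,0,0.1,0,1],
    [0,0,0.07,0,1],
    [0,0,0,0,1],
    [0,0,0,0,1]
  ]
}}

```text
time: 18.2
tcp_pos: [0.5768, -0.3164, 0.1673]
tcp_rot: [0.336, 3.122, -0.001]
contact_force: [-0.4, 0.1, 5.2]
gripper_width: 0.431
grasp_force: 41.1
```

{"op": "step_arm", "data": {
  "increments": [
    [0,0,-0.05,0,0.5],
    [0,0,0,0,0.4],
    [0,0,0,0,0.2],
    [0,0,0,0,0],
    [0,0,0,0,0],
    [0,0,-2,0,0],
    [0,0,-3.5,0,0],
    [0,0,-4,0,0],
    [0,0,0,-0.17,0],
    [0,0,0,-0.17,0],
    [0,0,0,-0.17,0],
    [0,0,0,-0.17,0]
  ]
}}

```text
time: 19.7
tcp_pos: [0.5765, -0.3163, 0.2632]
tcp_rot: [-0.733, 3.053, -0.002]
contact_force: [0.1, 0.0, 1.1]
gripper_width: 1.003
grasp_force: 0.0
```

{"op": "step_arm", "data": {
  "increments": [
    [0,0,0,-0.18,0],
    [0,0,0,-0.18,0],
    [0,0,0,-0.18,0],
    [0,0,0,-0.18,0],
    [0,0,0,-0.18,0],
    [0,0,0,-0.18,0],
    [0,0,0,-0.18,0],
    [0,0,0,-0.18,0],
    [0,0,0,-0.18,0],
    [0,0,0,-0.18,0],
    [0,0,0,-0.18,0],
    [0,0,0,-0.18,0]
  ]
}}

```text
time: 21.2
tcp_pos: [0.5765, -0.3163, 0.2632]
tcp_rot: [3.04, -0.792, 0.003]
contact_force: [-0.2, 0.5, 0.1]
gripper_width: 1.001
grasp_force: 0.0
```

```bash
cat >> h.py <<'E'
def cagemask(p,x,y,a,z=.149):
    m=np.zeros((480*4,640*4),np.uint8);u=np.array([np.cos(a),np.sin(a)]);v=np.array([-u[1],u[0]]);o=np.array([x,y])
    for zz in(z-.008,z+.008):
        for d,r in((.004,.0225),(.093,.0225)):
            c=o+d*u;cv2.fillConvexPoly(m,cv2.convexHull(np.int32((proj(p,ringpts(c[0],c[1],z,r-.001))+.5)*4)),1)
    q=[np.r_[o+d*u+s*v,zz] for d in(0,.1) for s in(-.009,.009) for zz in(z-.008,z+.008)]
    cv2.fillConvexPoly(m,cv2.convexHull(np.int32((proj(p,np.array(q))+.5)*4)),1)
    return cv2.resize(m.astype(np.float32),(640,480),interpolation=cv2.INTER_AREA)
def fitcage(views,x0):
    def f(v):
        s=0
        for p,m in views:
            c=cagemask(p,*v);s+=np.minimum(c,m).sum()/np.maximum(c,m).sum()
        return -s/len(views)
    x0=np.array(x0,float);D=np.diag([.01,.01,.1,.01][:len(x0)])
    r=minimize(f,x0,method="Nelder-Mead",options=dict(initial_simplex=np.vstack([x0,x0+D]),xatol=2e-4,fatol=1e-4));return r.x,-r.fun
E
python3 - <<'E'
from h import *
np.set_printoptions(precision=4,suppress=True)
P={n:env.snapshot(n) for n in("top","side")}
for k,X,z in(("can_red",[.461,-.289],.04),("can_yellow",[.518,-.302],.04),("can_green",[.576,-.315],.04)): locate(k,X,z,P,P)
V=[]
for n in P:
    r=env.regions_of(P[n],"cage")[0];V.append((P[n],r["pixels"].astype(np.float32)));print(n,r["conf"],fitcage(V[-1:],[.58,.041,-.51]))
print(fitcage(V,[.58,.041,-.51]),fitcage(V,[.58,.041,-.51,.149]))
plan([.60,.0,.27],1.06)
cv2.imwrite("pics/s3.png",np.vstack([cv2.resize(P["top"]["frame"][170:330,280:500],(770,560))]))
E
```

```text
can_red top [ 0.4605 -0.2882] 0.9148548245429993
can_red side [ 0.458  -0.2862] 0.9594439268112183
can_red ALL [ 0.4593 -0.2872] 0.9201647043228149
can_red ALL3 [ 0.4595 -0.2885  0.0382] 0.9210613965988159
can_yellow top [ 0.5198 -0.303 ] 0.9479997158050537
can_yellow side [ 0.5162 -0.299 ] 0.9479746222496033
can_yellow ALL [ 0.5178 -0.3015] 0.923093318939209
can_yellow ALL3 [ 0.5183 -0.3021  0.0375] 0.9251185655593872
can_green top [ 0.5785 -0.3174] 0.9386078715324402
can_green side [ 0.5747 -0.3149] 0.947771430015564
can_green ALL [ 0.5766 -0.3168] 0.9103625416755676
can_green ALL3 [ 0.5765 -0.3175  0.0383] 0.9126430153846741
top 0.71 (array([ 0.5785,  0.0435, -0.5241]), np.float64(0.9229017496109009))
side 0.72 (array([ 0.5769,  0.0469, -0.5422]), np.float64(0.9089409708976746))
(array([ 0.5781,  0.0452, -0.535 ]), np.float64(0.8996201753616333)) (array([ 0.5785,  0.0444, -0.5369,  0.147 ]), np.float64(0.9054781198501587))
t 21.7 tcp [ 0.5764 -0.3161  0.2614] yang -2.088 shift cm [-13.57 -28.65  -0.86] yaw -0.006 F [-0.9  0.4  0.2] w 1.0 g 0.0
```

View pics/s3.png

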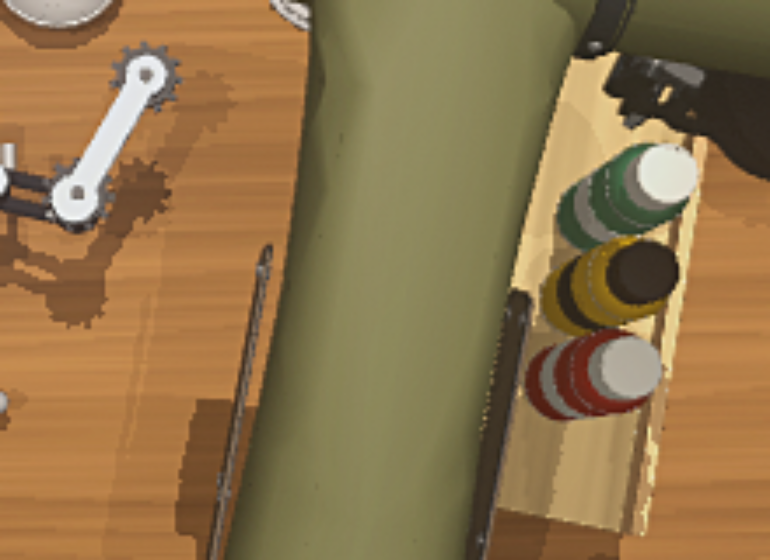

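The row in the top view is straight with small gaps (green (628,195), yellow (612,283), red (595,373)), and the cage is free with its pivot at (78,193) and end at (147,75). I'm moving to the cage now.

{"op": "step_arm", "data": {
  "increments": [
    [-2.4,-4.5,0,0,0.2],
    [-2.4,-4.5,0,0,0.2],
    [-2.4,-4.5,0,0,0.2],
    [-2.4,-4.5,0,0,0.2],
    [-2.4,-4.5,0,0,0.2],
    [-2.4,-4.5,0,0,0.2],
    [-2.4,-4.4,0,0,0.2],
    [0,0,0,0,0.2],
    [0,0,0,0,0.2]
  ],
  "force": 80
}}

```text
time: 22.82
tcp_pos: [0.5852, 0.0399, 0.2615]
tcp_rot: [3.038, -0.801, 0.0]
contact_force: [-0.2, 0.6, -0.2]
gripper_width: 0.8
grasp_force: 0.0
```

Run:
```python
from h import *
np.set_printoptions(precision=4,suppress=True)
P={n:env.snapshot(n) for n in("wrist",)}
V=[]
for n in P:
    r=env.regions_of(P[n],"cage")[0];V.append((P[n],r["pixels"].astype(np.float32)));print(n,r["conf"],fitcage(V[-1:],[.578,.0445,-.53]))
plan([.6203,.0197,.136],-2.10)
o=P["wrist"]["frame"].copy();c=cagemask(P["wrist"],*fitcage(V[-1:],[.578,.0445,-.53])[0])
cs,_=cv2.findContours((c>.5).astype(np.uint8),0,1);cv2.drawContours(o,cs,-1,(0,0,255),1);cv2.imwrite("pics/w4.png",o)
```

```text
wrist 0.91 (array([ 0.5798,  0.0442, -0.5409]), np.float64(0.89317387342453))
t 22.93 tcp [0.5852 0.0391 0.2616] yang -2.088 shift cm [ 4.   -0.05 12.56] yaw 0.012 F [0.5 0.1 0.6] w 0.803 g 0.0
```

View pics/w4.png

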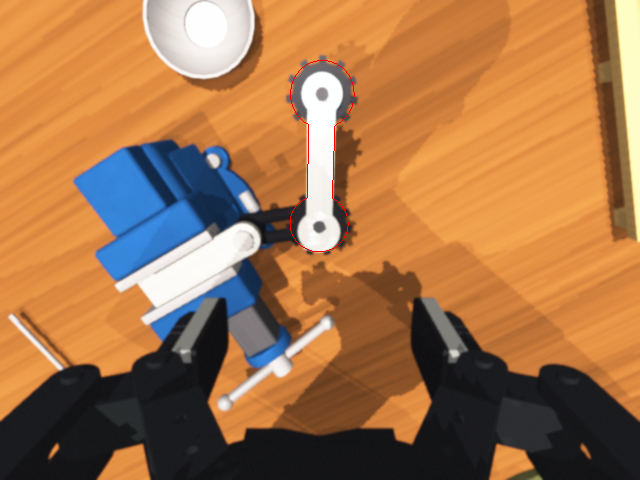

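The fitted outline overlays the cage (pivot hole (319,227), far wheel (322,93)). I'm going to the middle of the bar and down.

{"op": "step_arm", "data": {
  "increments": [
    [2.1,0,0,0.02,0.35],
    [2.1,0,0,0,0.35],
    [0,0,2.5,0,0.35],
    [0,0,2.5,0,0.35],
    [0,0,2.5,0,0.35],
    [0,0,2.5,0,0.35],
    [0,0,1.5,0,0.35],
    [0,0,0.9,0,0.35],
    [0,0,0,0,0.35],
    [0,0,0,0,0.35]
  ]
}}

```text
time: 24.18
tcp_pos: [0.622, 0.0188, 0.1385]
tcp_rot: [-3.029, 0.832, -0.002]
contact_force: [-0.6, 0.8, -0.1]
gripper_width: 0.644
grasp_force: 0.0
```

Run:
```python
from h import *
np.set_printoptions(precision=4,suppress=True)
p=env.snapshot("wrist");cv2.imwrite("pics/w5.png",p["frame"])
plan([.6216,.0191,.137],-2.108)
print(proj(p,[[.5795,.0442,.157],[.6216,.0191,.157],[.5795+.093*.859,.0442-.093*.512,.157]]))
```

```text
t 24.23 tcp [0.622  0.0189 0.1385] yang -2.107 shift cm [-0.04  0.    0.15] yaw 0.001 F [ 0.4 -0.   0.5] w 0.652 g 0.0
[[320.1022 398.3296]
 [320.3979 299.0525]
 [320.6802 194.8312]]
```

View pics/w5.png

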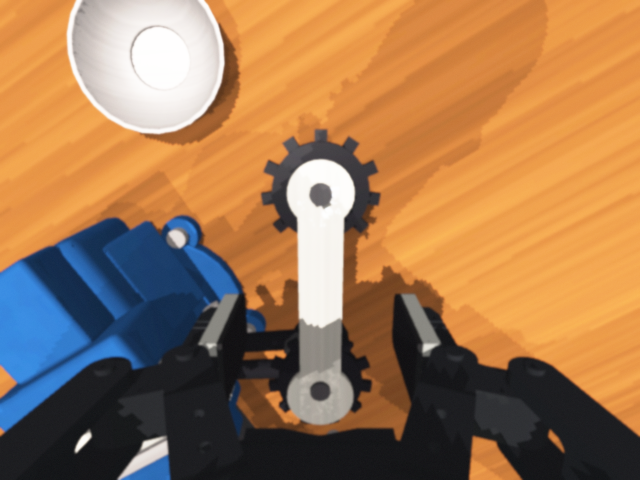

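The bar is centred between the pads, with the far hub at (320,194) and the pivot at (320,391). Closing.

{"op": "step_arm", "data": {
  "increments": [
    [0,0,0.1,0,1],
    [0,0,0,0,1],
    [0,0,0,0,1],
    [0,0,0,0,1],
    [0,0,0,0,1],
    [0,0,0,0,1]
  ],
  "force": 80
}}

```text
time: 24.98
tcp_pos: [0.6215, 0.0189, 0.1364]
tcp_rot: [-3.029, 0.832, 0.0]
contact_force: [0.2, -0.0, -0.6]
gripper_width: -0.0
grasp_force: 0.0
```

Run:
```python
from h import *
p=env.snapshot("wrist");cv2.imwrite("pics/w6.png",cv2.resize(p["frame"][160:480,160:480],(600,600)))
plan([.6216,.0191,.137],-2.108)
```

```text
t 25.02 tcp [0.6215 0.0188 0.1364] yang -2.107 shift cm [-0.   -0.03 -0.06] yaw 0.001 F [ 0.5  0.3 -0.1] w 0.003 g 0.0
```

View pics/w6.png

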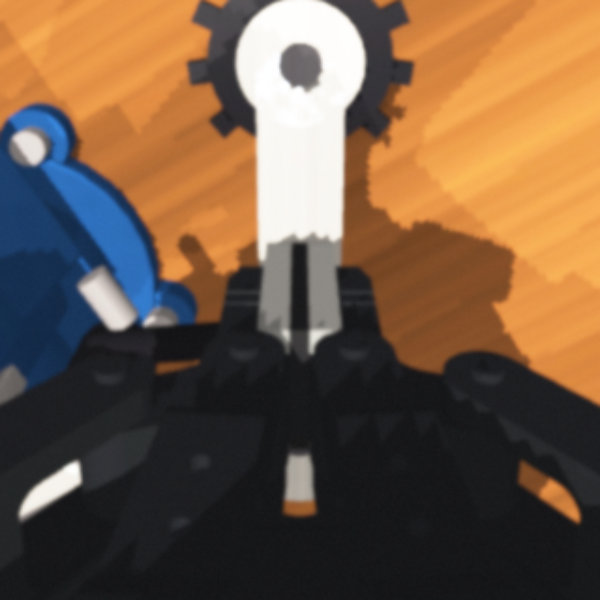

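The fingers shut above the bar: the pads stand about 30 mm behind where the TCP implies, so the cans must have been held by their caps. I'll open, go lower and close again.

{"op": "step_arm", "data": {
  "increments": [
    [0,0,-0.5,0,0.35],
    [0,0,0,0,0.35],
    [0,0,0,0,0.35],
    [0,0,0,0,0.35],
    [0,0,1,0,0.35],
    [0,0,1,0,0.35],
    [0,0,0.8,0,0.35],
    [0,0,0.7,0,0.35],
    [0,0,0,0,0.35],
    [0,0,0,0,0.35]
  ]
}}

```text
time: 26.28
tcp_pos: [0.6217, 0.0188, 0.1068]
tcp_rot: [-3.029, 0.831, -0.001]
contact_force: [-0.5, 0.2, 0.9]
gripper_width: 0.65
grasp_force: 0.0
```

{"op": "step_arm", "data": {
  "increments": [
    [0,0,0,0,1],
    [0,0,0,0,1],
    [0,0,0,0,1],
    [0,0,0,0,1],
    [0,0,0,0,1]
  ]
}}

```text
time: 26.9
tcp_pos: [0.6216, 0.0188, 0.1069]
tcp_rot: [-3.029, 0.832, -0.001]
contact_force: [-1.1, -0.3, 4.0]
gripper_width: 0.191
grasp_force: 78.7
```

Run:
```python
from h import *
p=env.snapshot("wrist");cv2.imwrite("pics/w7.png",cv2.resize(p["frame"][160:480,160:480],(600,600)))
plan([.6216,.0191,.107],-2.108)
```

```text
t 26.95 tcp [0.6216 0.0188 0.1069] yang -2.107 shift cm [-0.02 -0.03 -0.01] yaw 0.001 F [-2.  -0.2  4.4] w 0.193 g 78.8
```

The bar is gripped (about 16 mm, 79 N). Now I'll swing it along the arc.

{"op": "step_arm", "data": {
  "increments": [
    [0,0.24,0,0.05,1],
    [-0.02,0.49,0,0.1,1],
    [-0.02,0.49,0,0.1,1],
    [-0.02,0.49,0,0.1,1],
    [-0.03,0.49,0,0.1,1],
    [-0.03,0.49,0,0.1,1]
  ]
}}

```text
time: 27.7
tcp_pos: [0.6027, 0.0007, 0.1069]
tcp_rot: [-2.687, 1.625, -0.002]
contact_force: [-0.6, 1.8, 3.3]
gripper_width: 0.193
grasp_force: 78.9
```

```bash
cat >> h.py <<'E'
def state():
    s=env.observe();plan([0,0,0],0);R=cv2.Rodrigues(s["tcp_rot"])[0]
    F=np.array(s["contact_force"]);print("F tool",np.round(R.T@F,1),"Mz",np.round(s["torque"],2),"j",np.round(s["joint_positions"],2))
    a=np.arctan2(R[1,0],R[0,0]);print("bar angle by tool",a,"swung",-.537-a,"mid expected",.5795+.049*np.cos(a),.0442+.049*np.sin(a))
E
python3 -c "
from h import *
state()"
```

```text
t 27.7 tcp [0.6027 0.0007 0.1069] yang -2.659 shift cm [-27.92  53.44  10.6 ] yaw 0.483 F [-0.6  1.8  3.3] w 0.193 g 78.9
F tool [-1.9 -0.3 -3.3] Mz [0.34 0.14 0.41] j [ 0.33  0.06 -0.07  0.   -1.44  0.15]
bar angle by tool -1.088064022284514 swung 0.5510640222845139 mid expected 0.6022458484635399 0.0007992352869943264
```

{"op": "step_arm", "data": {
  "increments": [
    [-0.02,0.49,0,0.1,1],
    [-0.02,0.49,0,0.1,1],
    [-0.03,0.49,0,0.1,1],
    [-0.02,0.49,0,0.1,1],
    [-0.03,0.49,0,0.1,1],
    [-0.02,0.49,0,0.1,1],
    [-0.03,0.49,0,0.1,1],
    [-0.02,0.39,0,0.08,1],
    [0,0.15,0,0.03,1]
  ]
}}

```text
time: 28.82
tcp_pos: [0.5646, -0.0026, 0.1069]
tcp_rot: [-1.832, 2.55, -0.002]
contact_force: [3.3, -2.2, 2.6]
gripper_width: 0.192
grasp_force: 78.8
```

```bash
python3 -c "
from h import *
state()"
```

```text
t 28.82 tcp [ 0.5646 -0.0026  0.1069] yang 2.816 shift cm [17.79 53.61 10.56] yaw -0.325 F [ 3.3 -2.2  2.6] w 0.192 g 78.8
F tool [ 1.1 -3.8 -2.6] Mz [-0.49 -1.21  0.46] j [ 0.35 -0.05 -0.17  0.   -1.44 -0.68]
bar angle by tool -1.8959438478639954 swung 1.3589438478639955 mid expected 0.5638470195393146 -0.002232576955165891
```

{"op": "step_arm", "data": {
  "increments": [
    [0,0.2,0,0.04,1],
    [0,0.15,0,0.03,1],
    [0,0.15,0,0.03,1],
    [0,0.1,0,0.02,1],
    [0,0,0,0,1],
    [0,0,0,0,1]
  ]
}}

```text
time: 29.58
tcp_pos: [0.5591, -0.0005, 0.1069]
tcp_rot: [-1.676, 2.655, -0.002]
contact_force: [4.8, -1.5, 2.2]
gripper_width: 0.19
grasp_force: 78.8
```

```bash
python3 -c "
from h import *
state()"
```

```text
t 29.57 tcp [ 5.591e-01 -5.000e-04  1.069e-01] yang 2.697 shift cm [24.03 50.51 10.57] yaw -0.445 F [ 4.8 -1.5  2.2] w 0.19 g 78.8
F tool [-0.7 -5.  -2.2] Mz [-0.58 -1.74  0.47] j [ 0.36 -0.06 -0.19  0.   -1.44 -0.8 ]
bar angle by tool -2.0156141072403604 swung 1.4786141072403605 mid expected 0.5584156234077422 -3.176532443454477e-05
```

{"op": "step_arm", "data": {
  "increments": [
    [0,0.05,0,0.01,1],
    [0,0.05,0,0.01,1],
    [0,0,0,0,1]
  ]
}}

```text
time: 29.95
tcp_pos: [0.5582, -0.0, 0.1069]
tcp_rot: [-1.649, 2.672, -0.002]
contact_force: [4.1, -2.1, 2.0]
gripper_width: 0.189
grasp_force: 78.8
```

{"op": "step_arm", "data": {
  "increments": [
    [0,0.05,0,0.01,1],
    [0,0.05,0,0.01,1],
    [0,0,0,0,1],
    [0,0,0,0,1]
  ]
}}

```text
time: 30.45
tcp_pos: [0.5577, 0.0002, 0.107]
tcp_rot: [-1.622, 2.687, -0.003]
contact_force: [6.6, -2.4, 1.8]
gripper_width: 0.186
grasp_force: 78.9
```

```bash
python3 -c "
from h import *
state()"
```

```text
t 30.45 tcp [5.577e-01 2.000e-04 1.070e-01] yang 2.657 shift cm [26.01 49.37 10.53] yaw -0.484 F [ 6.6 -2.4  1.8] w 0.186 g 78.9
F tool [-1.  -6.9 -1.8] Mz [-0.96 -2.35  0.65] j [ 0.36 -0.07 -0.19  0.   -1.44 -0.85]
bar angle by tool -2.055282969297899 swung 1.518282969297899 mid expected 0.5566780469675314 0.0008392059599481097
```

{"op": "step_arm", "data": {
  "increments": [
    [0,0.06,0,0.01,1],
    [0,0.06,0,0,1],
    [0,0,0,0,1],
    [0,0,0,0,1]
  ]
}}

```text
time: 30.95
tcp_pos: [0.5577, 0.0003, 0.107]
tcp_rot: [-1.609, 2.694, -0.006]
contact_force: [12.8, -5.7, -1.5]
gripper_width: 0.189
grasp_force: 79.1
```

Run:
```python
from h import *
np.set_printoptions(precision=4,suppress=True)
state()
P={n:env.snapshot(n) for n in("top","side","wrist")}
for n in P:
    for r in env.regions_of(P[n],"cage")[:1]:
        m=r["pixels"].astype(np.float32);print(n,r["conf"],m.sum(),fitcage([(P[n],m)],[.5795,.0442,-2.04]))
for k,X,z in(("can_red",[.461,-.289],.04),("can_yellow",[.518,-.302],.04),("can_green",[.576,-.315],.04)): locate(k,X,z,("top","side"),P)
```

```text
t 30.95 tcp [0.5577 0.0003 0.107 ] yang 2.647 shift cm [26.49 49.13 10.41] yaw -0.494 F [12.8 -5.7 -1.5] w 0.189 g 79.1
F tool [ -1.  -14.    1.6] Mz [-1.97 -4.24  0.97] j [ 0.36 -0.07 -0.2   0.   -1.44 -0.86]
bar angle by tool -2.06503668039129 swung 1.5280366803912901 mid expected 0.5562562105888069 0.0010638637125656505
top 0.69 215.0 (array([ 0.578 ,  0.0431, -2.0354]), np.float64(0.28157180547714233))
side 0.56 260.0 (array([ 0.5787,  0.0528, -2.004 ]), np.float64(0.4841054677963257))
wrist 0.8 22507.0 (array([ 0.5792,  0.0433, -2.0369]), np.float64(0.7432526350021362))
can_red top [ 0.4612 -0.2892] 0.9578427672386169
can_red ALL [ 0.4612 -0.2892] 0.9578427672386169
can_yellow top [ 0.5198 -0.3023] 0.9585692882537842
can_yellow ALL [ 0.5198 -0.3023] 0.9585692882537842
can_green top [ 0.577  -0.3179] 0.8863652348518372
can_green ALL [ 0.577  -0.3179] 0.8863652348518372
```

```bash
python3 -c "
from workcell import env
print(env.job_done())"
```

```text
the job is handed in; nothing more can be done
None
```

The job is handed in: by camera fit the green and yellow cans stand on the shelf in a row with the red one (gaps about 5 mm, green at most 3 mm off line), and the gripper is holding the cage firmly against its forward stop (about 1.5 rad, where pushing further only raised the force); I lifted both cans by their caps rather than their bodies, my first close on the cage missed above the bar, and I viewed 12 pictures, over your limit of 10.

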